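Feel the gap of a bench thickness gauge with a taper blade

ROBOT

A 6-joint arm with a two-finger parallel gripper is mounted at the origin on the work surface. World frame = base frame: x ahead of the robot, y to its left, z up, the work surface at z = 0. Lengths are in mm, angles in rad, forces in N, time in s.
With the tool pointing down it reaches from about 350 to 1000 mm from the base axis. Payload 7.1 kg.
Tool frame: the origin (TCP) lies where the fingers leave the gripper's body, on its centre line; the fingertips stand 73 mm ahead of it and the grasp point (between the pads) lies 54 mm ahead of it; z points along the fingers, x is the direction in which the jaws open and shut, and the axes are right-handed (so a half turn about z gives the same grasp; the last joint's range is limited). The gripper opens to 85 mm and grips with 20 to 120 N. Pads are 22 mm wide; open, the fingers measure 114 mm over their backs; the gripper's body (76 mm by 85 mm) begins 54 mm behind the grasp point. The pads swing forward as they close: fully open they stand 13 mm farther back than shut.
Start: joints at [-1.315, 0.423, 1.63, -0, 1.089, -0.019], TCP at [169.615, -601.528, 303.919] pointing down, gripper open.
Joint ranges: [-3, 3], [-0.9, 2.11], [0.09, 2.58], [-1.31, 4.45], [0.11, 2.69], [-2.54, 2.54]. Speed limits (rad/s): [2.39, 2.39, 3.01, 3.14, 3.14, 3.14].

INTERFACE

Orientations are given as a unit quaternion [w, x, y, z].
In Python, from station import ctrl gives the robot as it stands.
- The arm moves only by the shell command python3 -m handwheel 'ROWS' [FORCE]. ROWS is JSON, a list of rows, each a list of 7 numbers: the closure, from 0 (fully open) to 1 (shut), then the shift along the world's x, y, z in units of 0.4 m (1.0 is 0.4 m), then the turn, a rotation vector about the world's x, y, z in units of 60 degrees (1.0 is 60 degrees). In form: [[claw, tx, ty, tz, ax, ay, az], ...]. A call has 1 to 12 rows; each row shifts and turns the commanded pose from where the row before left it; what a row does not reach is not made up. A row lasts 1/8 s, in which the tool goes at most 62.5 mm and 10.7 degrees, less where a joint would pass 70% of its speed; a pose out of reach is approached as far as the arm can. A call with a number of a shift or a turn outside -1 to 1 is refused whole. A call with a gripper value outside its range is refused whole. The fingers move at their own pace and stop on an object; FORCE is the grip in N (left out, the last holds). Time passes only in rows, so rows that do not move let the fingers close. It gives the time, the measured TCP pose, the force and the opening at its end, in the units of the state.
- ctrl.sense(): the state, without advancing time (a new reading comes with each control period).
- ctrl.camera(name): name is "scene" or "top" or "wrist"; returns a dict with "pixels" (420x560x3 uint8, red, green, blue), "depth" (420x560 float32, mm along the optical axis (not along the pixel's ray), 0 where there is no reading), "intrinsics" (3x3 intrinsics, pixels), "eye" and "attitude" of the camera in the world; the wrist camera has in their place "tool_from_camera" (4x4, takes a point from camera to tool coordinates, whose origin is the TCP and whose axes are the tool frame's). Camera axes: x right, y down, z forward; pixel columns grow to the right and rows downward; lengths in mm; the calibration is good to about 2 mm. The wrist camera is an equidistant fisheye: a pixel r from the principal point sees the ray r / f radians off the axis. A picture is of the moment at which its call begins: read the wrist's pose just before it.
- ctrl.job_done(): hands the job in, once; it reports no verdict.
The state is a dict: "time": time; "joint_positions": joint angles; "joint_vel": joint speeds; "effort": joint torques, N m; "position": TCP position; "orientation": TCP orientation; "ft_force": force on the tool from outside, world axes, zero at the start; "moment": the same for the moment, N m; "opening": finger opening in mm.
Only numpy, scipy, OpenCV 4.12 (cv2) and the standard library are available. Lean on these libraries where they do the work, as an engineer would, in place of code of your own. Each camera call takes 0.05 s, during which the arm holds its last target. There are 200 camera calls.

TASK

Check the bench thickness gauge: raise the red-knobbed lever on its head all the way up so that its foot lifts, and leave it up. Then take the steel taper blade by its walnut handle and slide it, flat and tip first, into the gap between foot and anvil from the side with the flared lips, until it drags snugly and its red band is at the mouth of the gap (under the foot's leading edge). Do not force it, leave the jar, pick box and peg winder where they are, and finish while still holding the blade at that depth.

Things in the scene. Friction and masses are not known exactly. Their poses are not given: they have to be found in the camera images.
- gauge: Grey C-shaped bench thickness gauge, fixed. Origin on the shelf under the foot's centre, z up, x from the column towards the lever; the blade goes in level along +y. In mm: base x -105..45, y -55..55, 16 high; column x -100..-60, y -30..30, to z 130; head x -75..25, y -22..22, z 82..122; dial on top x -30..-13, y -28..28, to z 178. Below the head: anvil and foot.
- anvil_top (a point): Centre of the lower plate (anvil): steel block, gauge x -17..17, y -14..14 mm, flat top at z 50 mm (this point). A sloped lip at its -y edge reaches to y -20 and down to about z 46.
- foot_sole (a point): Centre of the flat underside of the upper plate (foot), steel, 30 mm (gauge x) by 20 mm (y -10..10), 10 mm thick, with a turned-up lip at its -y edge reaching to y -20. It is 1 mm above the anvil with the lever down, 6 mm with the lever fully up, more when the blade lifts it.
- gap_mouth (a point): Point on the anvil's top surface, right under the foot's leading (-y) edge where its flat underside begins; gauge frame (0, -10, 50) mm. Turns with the gauge.
- lever (a joint): Lift lever, rad: 0 lowered (arm 0.1 rad below level, pointing to the gauge's +x), 1.2 fully raised (upper stop). Pivot axis along the gauge's y through gauge frame (30, 0, 105) mm; 60 mm from pivot to knob. Stiff (about 1.5 N at the knob), stays where it is left. It lifts the foot in proportion, 5 mm in all.
- lever_knob (a point): Centre of the lever's red ball knob, diameter 20 mm. It can be pinched from above with the fingers closing along the gauge's y axis, and turns between the fingers (and may slip a few mm) as the lever swings.
- foot (a joint): Lift of the sprung foot off its own stop, m: 0 when nothing pushes it, up to 0.006 (hard stop). Pushed down by a spring: 2.9 N at the start of the lift plus 0.8 N per mm. This is on top of the lift by the lever.
- blade: Taper blade, loose, about 110 g, lying flat. Origin: underside of the handle's centre; x to the tip, z up. Walnut handle 60 mm long (x -30..30), 20 wide (y), 32 high. Steel blade 16 wide, x 30 to tip at 130, flat underside at z 0. Top slopes: 3 mm thick at the tip, 1 mm more per 10 mm, 11 mm from 80 mm on. With the lever up it starts to lift the foot when 30 mm are past the gap mouth.
- blade_tip (a point): Middle of the blade's tip edge, on the underside; blade frame (130, 0, 0) mm.
- blade_mark (a point): Middle of the red band, on the underside; blade frame (75, 0, 0) mm. The band is 14 mm long (48 to 62 mm from the tip). With it at the gap mouth the foot is lifted about 2.5 mm.
- jar: Frosted glass jar with a brass twist cap, diameter 62 mm, 82 mm high; bystander. Origin under its centre.
- pick_box: Closed walnut pick box, 82 x 107 mm, 43 mm high; bystander. Origin under its centre.
- winder: Yellow peg winder lying flat, about 103 mm long (x -43 to +60), 18 mm wide, its upright grip 43 mm high at x -35; bystander. Origin on the shelf.
There are look-alikes about, which are no part of the job. Of the things like the blade, leave any that is green or orange; of the rest the larger one is meant.

How it is judged (in metres and radians):
On the way, in this order (a step that is already met when the one before it is completed fails the run):
1. the lever is fully raised, before the blade is in the gap (value of joint lever above 1.1 rad and y of blade_tip in the frame of gauge below -0.012 m), for 0.2 s.
2. the held blade's tip is between the plates, the lever still up (value of joint lever above 1.1 rad and contact force between the fingers and blade above 1 N and y of blade_tip in the frame of gauge above 0 m and x of blade_tip in the frame of gauge between -0.015 and 0.015 m and z of blade_tip in the frame of gauge between 0.046 and 0.056 m), for 0.1 s.
At the end, for the whole second after the job is handed in: Lever up (over 1.1 rad); blade level (0.1 rad), along the gauge's y (0.2 rad), middle of the red band within 13 mm of the gap mouth (12 mm sideways), rubbing with over 2 N, foot lifted 1.2 to 4.8 mm; blade at rest, off the shelf, still held by the fingers (over 2 N) (value of joint lever above 1.1 rad and value of joint foot between 0.0012 and 0.0048 m and y of blade_mark in the frame of gap_mouth between -0.013 and 0.013 m and x of blade_mark in the frame of gap_mouth between -0.012 and 0.012 m and angle between the x axis of blade and the y axis of gauge, either way round below 0.2 rad and angle between blade's own z axis and vertical below 0.1 rad and contact force between blade and gauge above 2 N and contact force between the fingers and blade above 2 N and z of blade_mark in the frame of gap_mouth above -0.004 m and linear speed of blade below 0.01 m/s); the arm keeps its last pose, push and grip.
It fails at once if the blade is forced: over 40 N between blade and gauge (contact force between blade and gauge above 40 N).
It fails at once if the jar, pick box or peg winder is moved by over 20 mm (distance of any of jar, pick_box, winder from where it was at the start of the episode above 0.02 m).
It also fails if it takes over 61 s, if anything falls off the work surface, if the arm or the gripper's body presses on something with over 40 N, if the wrist force passes 120 N, or if a joint passes its speed limit or range.

## Working session

There is one attempt and no reset: what is moved stays moved. The work goes in short steps, Python scripts to look and compute and a shell command to move; the robot and the scene stay as the last step left them, time stands still between calls to the robot, and variables do not carry over. Pictures are saved under pics/ and viewed, about 8 in all and at most 12, crops included, and the job is handed in when it is done.

```bash
mkdir -p pics; ls; cat > h.py <<'E'
import numpy as np, cv2, pickle
from station import ctrl
def snap(n,tag):
    s=ctrl.sense(); d=ctrl.camera(n); d=dict(d); d['state']=s
    pickle.dump(d,open(f'{tag}.pkl','wb')); cv2.imwrite(f'pics/{tag}.png',d['pixels'][:,:,::-1]); return d
E
python3 - <<'E'
from h import *
for n in ('scene','top'):
    d=snap(n,n+'0'); print(n,d['intrinsics'],d['eye'],d['attitude'])
print(ctrl.sense())
import cv2
a=cv2.imread('pics/scene0.png');b=cv2.imread('pics/top0.png')
E
```

```text
pics
scene [[516.06828161   0.         274.12242698]
 [  0.         516.06828161 209.33064726]
 [  0.           0.           1.        ]] [1456.06680329  473.22360525 1178.87291049] [-0.18782731  0.46911735  0.80008543 -0.32328489]
top [[414.14124131   0.         279.94307026]
 [  0.         414.14124131 206.79628957]
 [  0.           0.           1.        ]] [ 418.05307328  -29.14860259 1028.6863686 ] [-0.03523191  0.71142221 -0.70020414  0.0484903 ]
{'time': 0.1, 'joint_positions': array([-1.31498361e+00,  4.23779024e-01,  1.63061097e+00,  2.96468661e-05,
        1.08859819e+00, -1.89945827e-02]), 'joint_vel': array([ 8.87126204e-04, -1.10652397e-03, -2.13741321e-03, -5.17506910e-04,
        5.91659448e-04, -3.34204947e-05]), 'effort': array([-8.66312421e-04, -5.58425832e+01, -2.82444084e+01, -5.60142678e-05,
        3.04783374e-03, -1.13715279e-05]), 'position': array([ 169.53543087, -601.15933915,  303.21525938]), 'orientation': array([-4.41967710e-04,  7.97291540e-01, -6.03593997e-01, -5.40102992e-04]), 'ft_force': array([ 0.50601632, -0.76668698,  0.69425842]), 'moment': array([ 0.00705637,  0.01024879, -0.01981404]), 'opening': 85.15405522723971}
```

View pics/top0.png

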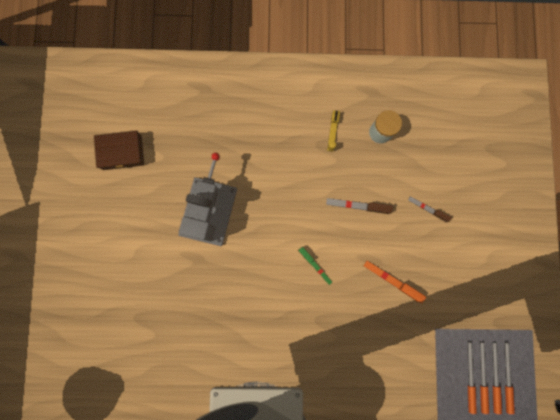

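View pics/scene0.png

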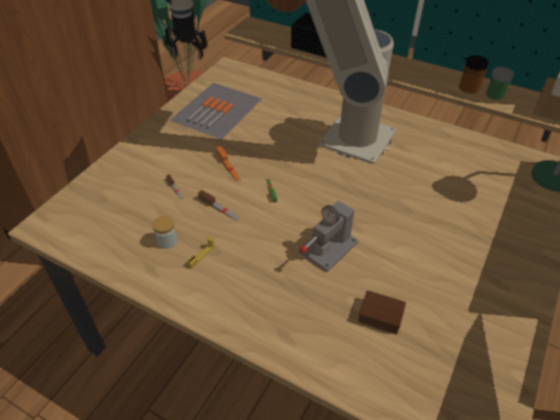

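Top view: the candidates are the large steel blade at (358,206), a smaller look-alike at (430,208), green (316,266), orange (394,281), and orange-handled tools on the mat at (490,380). I choose the one at (358,206). The gauge is at (208,210), with its knob at (215,156). Next I'll measure both from depth and check with a crop.

```bash
cat >> h.py <<'E'
from scipy.spatial.transform import Rotation as R
def rot(q): return R.from_quat([q[1],q[2],q[3],q[0]]).as_matrix()
def cloud(d):
    z=d['depth']; K=d['intrinsics']; v,u=np.mgrid[:z.shape[0],:z.shape[1]]
    P=np.stack([(u-K[0,2])/K[0,0]*z,(v-K[1,2])/K[1,1]*z,z],-1)
    return P@rot(d['attitude']).T+np.array(d['eye'])
E
python3 - <<'E'
from h import *
for t in ('top','scene'):
    d=pickle.load(open(t+'0.pkl','rb'));P=cloud(d);c=d['pixels'].astype(int)
    r,g,b=c[...,0],c[...,1],c[...,2]
    X=P[...,0];Y=P[...,1];Z=P[...,2]
    tab=(abs(X-450)<250)&(abs(Y)<200)
    print(t,'table z',np.median(Z[tab]))
    # gauge
    for lo,hi in((8,24),(112,132),(168,186)):
        m=(Z>lo)&(Z<hi)&(X>300)&(X<620)&(Y>50)&(Y<250)
        if m.sum()>10:
            rc=cv2.minAreaRect(P[m][:,:2].astype(np.float32)); print('gauge',lo,m.sum(),np.median(Z[m]),rc,cv2.boxPoints(rc).round().tolist())
    red=(r>130)&(g<60)&(b<60)&(Z>60)&(X>400)&(X<700)&(Y>0)&(Y<250)
    print('knob',red.sum(),P[red].mean(0))
    m=(Z>4)&(Z<60)&(X>350)&(X<560)&(Y>-270)&(Y<-60)
    n,l,s,ce=cv2.connectedComponentsWithStats(m.astype(np.uint8))
    for i in range(1,n):
        if s[i,4]<40: continue
        q=P[l==i]; print('obj',s[i],q.mean(0).round(),'zmax',q[:,2].max().round(),[np.round(x,1) for x in cv2.minAreaRect(q[:,:2].astype(np.float32))])
        h=q[q[:,2]>22]
        if len(h)>10: print('  handle',np.median(h[:,2]),[np.round(x,1) for x in cv2.minAreaRect(h[:,:2].astype(np.float32))],cv2.boxPoints(cv2.minAreaRect(h[:,:2].astype(np.float32))).round().tolist())
a=cv2.imread('pics/top0.png')[130:290,170:460];b=cv2.imread('pics/scene0.png')[150:330,150:370]
b=cv2.resize(b,None,fx=2.4,fy=2.4,interpolation=3)[:432,:528];a=cv2.resize(a,(int(290*.92),int(160*.92)))
a=cv2.resize(cv2.imread('pics/top0.png')[140:250,170:460],None,fx=2.6,fy=2.6,interpolation=3)
b=cv2.resize(cv2.imread('pics/scene0.png')[160:280,150:380],(754,int(120*754/230)))[:300]
w=np.vstack([a[:,:754],b]);print(w.shape);cv2.imwrite('pics/crop1.png',w[:600])
E
```

```text
top table z 0.8516941823324942
gauge 8 1166 16.48082029353509 ((526.41748046875, 131.82144165039062), (110.91985321044922, 149.45115661621094), 76.92044830322266) [[441.0, 95.0], [587.0, 61.0], [612.0, 169.0], [466.0, 203.0]]
gauge 112 1065 123.76774707678726 ((524.3547973632812, 131.81329345703125), (60.00938415527344, 135.9534454345703), 77.04351043701172) [[451.0, 118.0], [584.0, 87.0], [597.0, 146.0], [465.0, 176.0]]
gauge 168 161 175.7862052863013 ((534.11474609375, 129.3717803955078), (42.783111572265625, 17.117454528808594), 77.80610656738281) [[521.0, 110.0], [538.0, 107.0], [547.0, 148.0], [530.0, 152.0]]
knob 26 [640.40934312 102.8531152  110.28249229]
obj [326 200  46  11 286] [ 549. -225.   12.] zmax 36.0 [array([ 551.7, -216.7]), array([108.4,  20.6]), np.float64(81.3)]
  handle 32.04330486795686 [array([ 543.8, -265.2]), array([ 8.6, 18. ]), np.float64(86.5)] [[535.0, -269.0], [553.0, -270.0], [553.0, -262.0], [535.0, -260.0]]
obj [298 247  33  37 220] [ 405. -127.   15.] zmax 27.0 [array([ 399.2, -134.1]), array([110.9,  16. ]), np.float64(43.8)]
  handle 23.8497704851
[... 683 characters left out ...]
820312) [[521.0, 114.0], [540.0, 108.0], [552.0, 153.0], [532.0, 158.0]]
knob 15 [646.18004071 106.62176823 107.61803386]
obj [269 185   9  18  77] [ 424. -113.   16.] zmax 27.0 [array([ 412.2, -121.8]), array([82.3, 14.3]), np.float64(41.5)]
  handle 23.506711752449974 [array([ 426.3, -109.2]), array([43.5, 13.6]), np.float64(40.5)] [[405.0, -118.0], [414.0, -129.0], [447.0, -100.0], [438.0, -90.0]]
obj [210 196  17  17 104] [ 548. -248.   13.] zmax 34.0 [array([ 548.5, -240.1]), array([59. , 22.1]), np.float64(86.9)]
  handle 30.098683182878858 [array([ 546.2, -263.6]), array([11.2, 20.5]), np.float64(89.1)] [[536.0, -269.0], [556.0, -269.0], [557.0, -258.0], [536.0, -258.0]]
(586, 754, 3)
```

View pics/crop1.png

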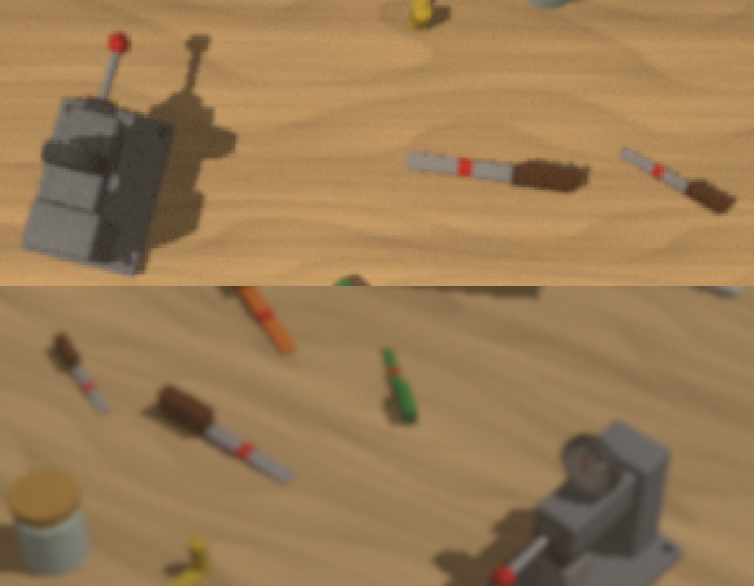

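The crop confirms it: the larger steel blade with a red band and walnut handle, tip towards the gauge, mouth side on the right. I'll fit its full pose now and work out the displacement to the knob.

```bash
python3 - <<'E'
from h import *
for t in ('top','scene'):
    d=pickle.load(open(t+'0.pkl','rb'));P=cloud(d);Z=P[...,2];X=P[...,0];Y=P[...,1]
    m=(Z>5)&(Z<60)&(X>500)&(X<590)&(Y>-335)&(Y<-130)
    n,l,s,ce=cv2.connectedComponentsWithStats(m.astype(np.uint8))
    for i in range(1,n):
        if s[i,4]<40: continue
        q=P[l==i]; f=lambda a:cv2.minAreaRect(a[:,:2].astype(np.float32))
        print(t,'obj',s[i],f(q)); h=q[q[:,2]>24]
        if len(h)>9: print('  handle',np.median(h[:,2]),f(h),h.mean(0))
        b=q[q[:,2]<20]; print('  blade',f(b), cv2.fitLine(q[:,:2].astype(np.float32),cv2.DIST_L2,0,.01,.01).ravel())
    c=d['pixels'].astype(int);red=(c[...,0]>120)&(c[...,1]<60)&(c[...,2]<60)&(X>500)&(X<590)&(Y>-300)&(Y<-130); print('red',P[red].mean(0))
s=ctrl.sense();x=rot(s['orientation'])[:,0];print(np.arctan2(x[1],x[0]))
E
```

```text
top obj [328 198  65  16 464] ((546.3925170898438, -243.80633544921875), (153.7674560546875, 20.264739990234375), 82.75535583496094)
  handle 32.090571119326 ((540.5023193359375, -290.35205078125), (59.93364715576172, 20.211647033691406), 82.75535583496094) [ 540.33140526 -289.80864029   31.96155373]
  blade ((546.39892578125, -242.81008911132812), (151.5472412109375, 17.47121238708496), 80.65731048583984) [ 1.5106802e-01  9.8852336e-01  5.4449713e+02 -2.5593234e+02]
red [ 548.83073563 -217.33574837    9.35331965]
scene obj [198 190  35  26 238] ((546.7460327148438, -253.91871643066406), (133.91258239746094, 25.3906307220459), 83.93428039550781)
  handle 30.08479887949784 ((541.6659545898438, -288.6872863769531), (61.52566146850586, 22.859968185424805), 81.82843780517578) [ 543.88579267 -288.34231245   29.66426507]
  blade ((548.3877563476562, -253.99127197265625), (133.45970153808594, 21.422901153564453), 85.48670196533203) [ 8.3241664e-02  9.9652940e-01  5.4766864e+02 -2.6942218e+02]
red [ 556.42385126 -218.31314005    8.29743393]
-1.296002759470321
```

```bash
python3 -m handwheel '[[0.4,0.085,0.126,0,0,0,-0.04],[0.4,0.085,0.126,0,0,0,-0.04],[0.4,0.085,0.126,0,0,0,-0.04],[0.4,0.085,0.126,0,0,0,-0.04],[0.4,0.085,0.126,0,0,0,-0.04],[0.4,0.085,0.126,0,0,0,-0.04],[0.4,0.085,0.126,0,0,0,-0.04],[0.4,0.085,0.126,0,0,0,-0.04],[0.4,0.085,0.126,0,0,0,-0.04],[0.4,0.085,0.126,0,0,0,-0.04],[0.4,0.085,0.126,0,0,0,-0.04],[0.4,0.085,0.126,0,0,0,-0.04]]' 40; python3 -m handwheel '[[0.4,0.085,0.126,0,0,0,0],[0.4,0.085,0.126,0,0,0,0],[0.4,0,0,0,0,0,0],[0.4,0,0,0,0,0,0]]'; python3 - <<'E'
from h import *
d=snap('wrist','w1');s=d['state'];x=rot(s['orientation']);print(s['position'],np.arctan2(x[1,0],x[0,0]),x[:,2],s['opening'],d['tool_from_camera'],d['intrinsics'])
E
```

```text
time: 1.6
position: [578.3, 5.2, 303.7]
orientation: [-0.0, -0.622, 0.783, 0.0]
ft_force: [0.1, -1.6, -0.1]
opening: 51.3
time: 2.1
position: [645.0, 104.1, 303.1]
orientation: [-0.001, -0.622, 0.783, 0.0]
ft_force: [-0.5, -0.0, -0.5]
opening: 51.2
[645.02538512 104.14368359 303.06836796] -1.7978579068854563 [-1.79281918e-03 -5.10587816e-04 -9.99998263e-01] 51.24432214301383 [[ 9.99998949e-01 -1.23062512e-03  7.66029116e-04 -6.02535252e-01]
 [ 9.45288209e-04  9.54253364e-01  2.98997698e-01 -7.54753425e+01]
 [-1.09893994e-03 -2.98996660e-01  9.54253525e-01 -7.01499231e+01]
 [ 0.00000000e+00  0.00000000e+00  0.00000000e+00  1.00000000e+00]] [[325.1922621    0.         281.07416233]
 [  0.         325.1922621  210.00502818]
 [  0.           0.           1.        ]]
```

View pics/w1.png

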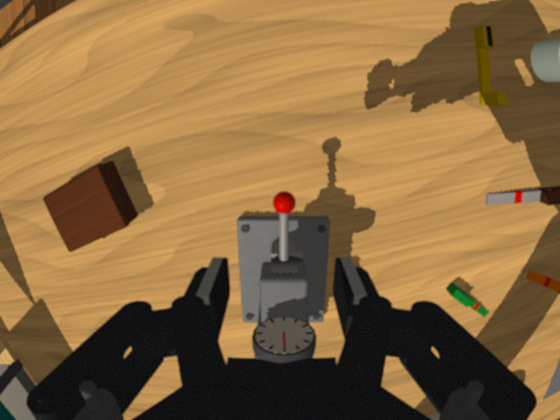

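The wrist view has the knob at (284,203), centred between the fingers, and the gauge is square to the tool. I'll measure the knob offset.

```bash
cat >> h.py <<'E'
def wcloud(d):
    z=d['depth'];K=d['intrinsics'];v,u=np.mgrid[:z.shape[0],:z.shape[1]]
    a=(u-K[0,2])/K[0,0];b=(v-K[1,2])/K[1,1];th=np.hypot(a,b)+1e-9;k=np.tan(th)/th
    P=np.stack([a*k*z,b*k*z,z],-1);T=d['tool_from_camera'];P=P@T[:3,:3].T+T[:3,3]
    return P, P@rot(d['state']['orientation']).T+np.array(d['state']['position'])
E
python3 - <<'E'
from h import *
d=pickle.load(open('w1.pkl','rb'));T,P=wcloud(d);c=d['pixels'].astype(int)
red=(c[...,0]>130)&(c[...,1]<60)&(c[...,2]<60)&(P[...,2]>70)
print(red.sum(),'knob tool',np.median(T[red],0),'world',np.median(P[red],0),P[red].min(0),P[red].max(0))
Z=P[...,2];m=(abs(Z-16)<5)&(P[...,0]>400)&(P[...,0]<630)&(P[...,1]>40)&(P[...,1]<220)
rc=cv2.minAreaRect(P[m][:,:2].astype(np.float32));print(np.median(Z[m]),rc,cv2.boxPoints(rc))
E
```

```text
267 knob tool [  0.3936842    1.7320407  193.66929566] world [642.70342661 103.77725424 109.40401696] [633.14391516  87.77581529 102.3213088 ] [718.82471611 111.22994177 373.09446114]
16.208786117032503 ((525.9318237304688, 129.80093383789062), (110.66594696044922, 150.3382568359375), 76.83342742919922) [[440.13483   93.04479 ]
 [586.521     58.800316]
 [611.7288   166.55707 ]
 [465.34265  200.80154 ]]
```

```bash
python3 -m handwheel '[[0.4,-0.003,0,-0.095,0,0,0],[0.4,-0.003,0,-0.095,0,0,0],[0.4,0,0,-0.095,0,0,0],[0.4,0,0,-0.095,0,0,0],[0.4,0,0,0,0,0,0],[1,0,0,0,0,0,0],[1,0,0,0,0,0,0],[1,0,0,0,0,0,0],[1,0,0,0,0,0,0],[1,0,0,0,0,0,0]]' 30
```

```text
time: 3.4
position: [643.9, 102.3, 153.9]
orientation: [0.0, -0.622, 0.783, -0.002]
ft_force: [-0.4, -9.1, 0.9]
opening: 17.8
```

```bash
python3 -m handwheel '[[1,0.0006,0,0.0225,0,0,0],[1,-0.0028,0.0006,0.0222,0,0,0],[1,-0.006,0.0014,0.0216,0,0,0],[1,-0.009,0.002,0.0205,0,0,0],[1,-0.012,0.003,0.019,0,0,0],[1,-0.0146,0.0034,0.0168,0,0,0],[1,-0.017,0.004,0.0144,0,0,0],[1,-0.019,0.0044,0.012,0,0,0],[1,-0.013,0.003,0.007,0,0,0],[1,0,0,0,0,0,0],[1,0,0,0,0,0,0]]'; python3 - <<'E'
from h import *
d=snap('top','t2');P=cloud(d);c=d['pixels'].astype(int)
snap('scene','s2'); a=cv2.imread('pics/s2.png')[170:290,260:400]; cv2.imwrite('pics/s2c.png',cv2.resize(a,None,fx=4,fy=4,interpolation=3))
for n in('t2','s2'):
    d=pickle.load(open(n+'.pkl','rb'));P=cloud(d);c=d['pixels'].astype(int)
    red=(c[...,0]>110)&(c[...,1]<60)&(c[...,2]<60)&(P[...,2]>70)&(P[...,0]>500)&(P[...,1]>0)
    print(n,red.sum(),np.median(P[red],0) if red.any() else '')
d=snap('wrist','w2');T,P=wcloud(d);c=d['pixels'].astype(int)
red=(c[...,0]>110)&(c[...,1]<60)&(c[...,2]<60)&(P[...,2]>50)&(P[...,2]<200);print(red.sum(),np.median(P[red],0))
E
```

```text
time: 4.78
position: [605.9, 111.2, 215.9]
orientation: [-0.0, -0.622, 0.783, -0.001]
ft_force: [-1.6, -8.2, 0.6]
opening: 18.0
t2 0 
s2 0 
3 [615.15871856 108.99873258 166.82540725]
```

```bash
python3 -m handwheel '[[0.4,0,0,0,0,0,0],[0.4,0,0,0,0,0,0],[0.4,0,0,0,0,0,0],[0.4,0,0,0.12,0,0,0],[0.4,0,0,0.12,0,0,0],[0.4,0.02,-0.1,0.05,0,0,0.15],[0.4,0,-0.15,0,0,0,0.15],[0.4,0,0,0,0,0,0]]'; python3 - <<'E'
from h import *
for n in('top','scene','wrist'):
    d=snap(n,n+'3');P=wcloud(d)[1] if n=='wrist' else cloud(d);c=d['pixels'].astype(int)
    red=(c[...,0]>110)&(c[...,1]<60)&(c[...,2]<60)&(P[...,2]>70)&(P[...,2]<200)&(P[...,0]>500)&(P[...,1]>0)
    if red.any():
        p=np.median(P[red],0);v=p-[555.3,123.5,105];gx=v[0]*.974-v[1]*.228;print(n,red.sum(),p,'gx,z',gx,p[2],'lever',np.arctan2(v[2]-5,gx-30)+.1)
a=cv2.imread('pics/scene3.png')[170:290,260:400]; a=cv2.resize(a,None,fx=4,fy=4,interpolation=3)
cv2.imwrite('pics/c3.png',a)
E
```

```text
time: 5.92
position: [614.1, 9.7, 330.9]
orientation: [-0.0, 0.736, -0.677, 0.001]
ft_force: [-1.1, -0.0, -1.0]
opening: 51.3
scene 21 [618.52297838 113.41600639 161.63612699] gx,z 63.878331480622876 161.6361269860722 lever 1.090146606283055
wrist 287 [612.64267044 109.01671621 165.74512711] gx,z 59.153949714385504 165.74512711122242 lever 1.1889290637746588
```

View pics/c3.png

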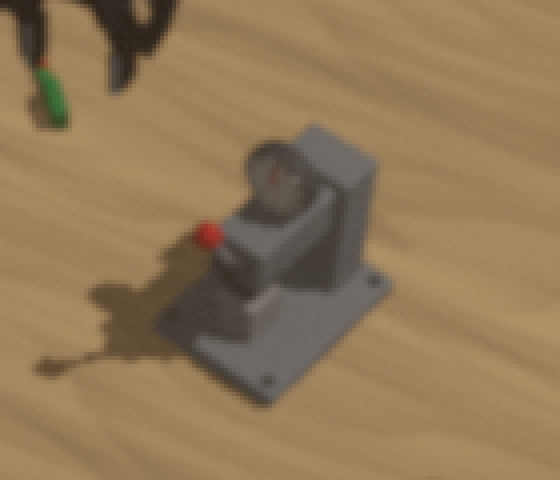

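The crop shows the knob raised at (208,236), above the head. I want a tighter lever angle, so I'll fit a sphere to the wrist depth points.

```bash
python3 - <<'E'
from h import *
from scipy.optimize import least_squares
def fit(t,lo,hi,r):
    d=pickle.load(open(t+'.pkl','rb'));P=wcloud(d)[1];c=d['pixels'].astype(int)
    red=(c[...,0]>90)&(c[...,1]<60)&(c[...,2]<60)&(P[...,2]>lo)&(P[...,2]<hi)&(P[...,0]>500)&(P[...,1]>0)
    q=P[red];s=least_squares(lambda x:np.linalg.norm(q-x,axis=1)-10,np.median(q,0)-[0,0,8],loss='soft_l1').x
    v=s-[555.3,123.5,105];gx=v[0]*.974-v[1]*.228;gy=v[0]*.228+v[1]*.974;print(t,s,'g',gx,gy,s[2],'lever',np.arctan2(v[2],gx-30)+.1,np.hypot(v[2],gx-30))
fit('w1',80,130,10);fit('wrist3',130,200,10)
E
```

```text
w1 [641.0707801  102.39055909 101.27108221] g 88.35369234812694 -1.0048575809755036 101.27108220682537 lever 0.036184765579688555 58.4727136241179
wrist3 [611.66070846 109.71794483 157.65258394] g 58.037638619363186 -0.5734802106723151 157.65258394403583 lever 1.1814859768998969 59.652357667855384
```

```bash
python3 -m handwheel '[[0.4,-0.006,0.125,0,0,0,-0.15],[0.4,0,0.125,0,0,0,-0.15],[0.4,0,0,-0.1,0,0,0],[0.4,0,0,-0.1,0,0,0],[0.4,0,0,-0.1,0,0,0],[0.4,0,0,0,0,0,0],[1,0,0,0,0,0,0],[1,0,0,0,0,0,0],[1,0,0,0,0,0,0],[1,0,0,0,0,0,0]]' 40;  python3 -m handwheel '[[1,-0.009,0.002,0.005,0,0,0],[1,-0.009,0.002,0.005,0,0,0],[1,0,0,0,0,0,0]]'
```

```text
time: 7.32
position: [612.1, 110.1, 212.5]
orientation: [-0.001, -0.622, 0.783, -0.002]
ft_force: [-3.0, -14.7, 3.1]
opening: 17.6
time: 7.7
position: [606.9, 111.3, 215.5]
orientation: [0.001, -0.622, 0.783, -0.004]
ft_force: [10.7, -18.2, -12.1]
opening: 17.1
```

```bash
python3 -m handwheel '[[0.4,0,0,0,0,0,0],[0.4,0,0,0,0,0,0],[0.4,0,0,0,0,0,0],[0.4,0,0,0.12,0,0,0],[0.4,0,0,0.12,0,0,0],[0.4,0.08,-0.02,0,0,0,0],[0.4,0,0,0,0,0,0]]'; python3 - <<'E'
from h import *
from scipy.optimize import least_squares
d=snap('wrist','w4');P=wcloud(d)[1];c=d['pixels'].astype(int)
red=(c[...,0]>90)&(c[...,1]<60)&(c[...,2]<60)&(P[...,2]>130)&(P[...,2]<200)&(P[...,0]>500)&(P[...,1]>0)
q=P[red];s=least_squares(lambda x:np.linalg.norm(q-x,axis=1)-10,np.median(q,0)-[0,0,8],loss='soft_l1').x
v=s-[555.3,123.5,105];gx=v[0]*.974-v[1]*.228;print(s,'g',gx,'lever',np.arctan2(v[2],gx-30)+.1)
E
```

```text
time: 8.57
position: [638.0, 106.5, 311.6]
orientation: [0.001, -0.622, 0.783, -0.001]
ft_force: [0.3, 0.7, 0.4]
opening: 51.3
[609.9328486  110.09930293 158.5105718 ] g 56.267753467572014 lever 1.214464011800752
```

The second pinch met the stop (16 N resistance) and the lever now measures ≈1.2. On to the blade.

```bash
python3 -m handwheel '[[0.2,-0.024,-0.099,0,0,0,0.16],[0.2,-0.024,-0.099,0,0,0,0.16],[0.2,-0.024,-0.099,0,0,0,0.16],[0.2,-0.024,-0.099,0,0,0,0.16],[0.2,-0.024,-0.099,0,0,0,0.16],[0.2,-0.024,-0.099,0,0,0,0.16],[0.2,-0.024,-0.099,0,0,0,0.16],[0.2,-0.024,-0.099,0,0,0,0.16],[0.2,-0.024,-0.099,0,0,0,0.16],[0.2,-0.024,-0.099,0,0,0,0.16],[0.2,0,0,-0.12,0,0,0],[0.2,0,0,0,0,0,0]]'; python3 - <<'E'
from h import *
d=snap('wrist','w5');s=d['state'];T,P=wcloud(d);M=rot(s['orientation']);print(s['position'],np.arctan2(M[1,0],M[0,0]))
Z=P[...,2];f=lambda a:cv2.minAreaRect(a[:,:2].astype(np.float32))
m=(Z>5)&(Z<60)&(P[...,0]>500)&(P[...,0]<590)&(P[...,1]>-345)&(P[...,1]<-130)
n,l,st,_=cv2.connectedComponentsWithStats(m.astype(np.uint8))
for i in range(1,n):
    if st[i,4]<100: continue
    q=P[l==i];h=q[q[:,2]>26];print(st[i],f(q),'\n handle',np.median(h[:,2]) if len(h) else 0,f(h) if len(h)>9 else '','\n blade',f(q[(q[:,2]<20)]))
c=d['pixels'].astype(int);red=(c[...,0]>120)&(c[...,1]<60)&(c[...,2]<60)&m;print('red',P[red].mean(0))
E
```

```text
time: 10.12
position: [537.8, -288.2, 258.7]
orientation: [-0.002, 0.998, -0.062, -0.004]
ft_force: [-0.2, 1.1, 0.0]
opening: 68.3
[ 537.75983064 -288.1576816   258.67886236] -0.12390424247053188
[ 277   75   22  153 2592] ((545.9442749023438, -248.72039794921875), (147.71485900878906, 19.86160659790039), 82.69548797607422) 
 handle 32.057369884875385 ((540.3051147460938, -292.7134094238281), (59.00893020629883, 19.86160659790039), 82.69548797607422) 
 blade ((550.18408203125, -220.7025146484375), (90.90432739257812, 17.98019790649414), 81.55472564697266)
red [ 549.75098908 -218.55933192    8.85519299]
```

View pics/w5.png

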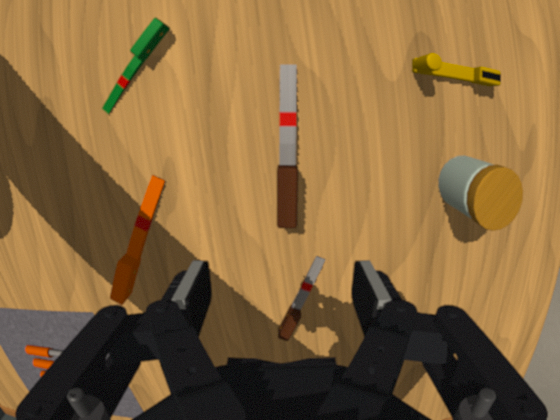

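The wrist view shows the handle at (288,197) and the band at (288,119), with the yaw matched and the smaller look-alike clear behind. Descend, grip, lift.

```bash
python3 -m handwheel '[[0.2,0.007,-0.01,-0.113,0,0,0],[0.2,0,0,-0.113,0,0,0],[0.2,0,0,-0.113,0,0,0],[0.2,0,0,-0.113,0,0,0],[0.2,0,0,0,0,0,0],[1,0,0,0,0,0,0],[1,0,0,0,0,0,0],[1,0,0,0,0,0,0],[1,0,0,0,0,0,0],[1,0,0,0,0,0,0],[1,0,0,0,0,0,0]]' 80; python3 -m handwheel '[[1,0,0,0.05,0,0,0],[1,0,0,0.07,0,0,0],[1,0,0,0,0,0,0]]'; python3 - <<'E'
from h import *
d=snap('wrist','w6');s=d['state'];T,P=wcloud(d);M=rot(s['orientation']);print(s['position'],s['opening'],np.arctan2(M[1,0],M[0,0]))
cv2.imwrite('pics/w6.png',d['pixels'][:,:,::-1])
c=d['pixels'].astype(int);red=(c[...,0]>110)&(c[...,1]<60)&(c[...,2]<60)&(abs(T[...,0])<25);print('band tool',red.sum(),T[red].mean(0))
m=(T[...,2]<110)&(T[...,2]>30)&(abs(T[...,0])<14)&(T[...,1]<-30)&(T[...,1]>-135)
for lo in range(-135,-29,10):
    k=m&(T[...,1]>=lo)&(T[...,1]<lo+10)
    if k.sum()>5: print(lo+5,k.sum(),np.median(T[k],0).round(1),T[k][:,0].min().round(1),T[k][:,0].max().round(1))
E
```

```text
time: 11.55
position: [544.5, -294.2, 84.1]
orientation: [0.001, 0.998, -0.061, 0.002]
ft_force: [-1.1, 0.9, 10.4]
opening: 18.5
time: 11.92
position: [544.8, -294.5, 132.8]
orientation: [0.001, 0.998, -0.062, 0.003]
ft_force: [-0.7, 1.0, -1.5]
opening: 18.0
[ 544.79333472 -294.50448979  132.84473602] 17.999625628279468 -0.12319216478763796
band tool 1153 [ -0.90429661 -67.11957594  76.94780357]
-130 377 [  -2.6 -127.9   80.7] -10.5 5.2
-120 685 [  -2.6 -119.9   79.9] -10.4 5.6
-110 726 [  -2.1 -110.    78.9] -10.3 5.6
-100 763 [ -2.1 -99.9  77.8] -10.2 5.9
-90 794 [ -2.1 -90.   76.9] -10.2 5.9
-80 829 [ -2.1 -79.7  75.6] -10.5 6.3
-70 823 [ -2.1 -70.2  74.7] -10.2 6.3
-60 803 [ -1.7 -60.1  73.8] -9.7 5.9
-50 772 [ -1.7 -50.   72.9] -9.4 6.3
-40 741 [ -1.3 -40.1  72.8] -9.1 6.5
-30 1000 [ -0.9 -30.9  65.6] -10.2 8.1
```

View pics/w6.png

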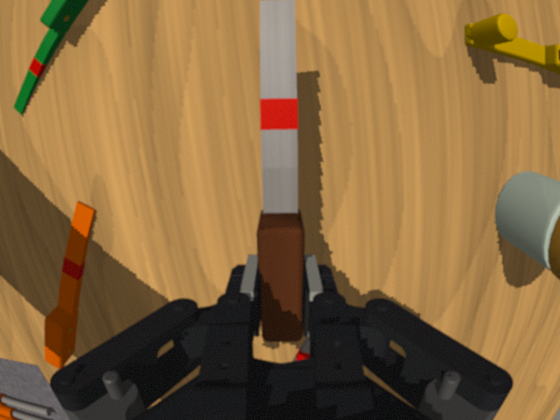

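The blade is held level in the fingers; the top slope matches its taper. Next I'll compute its pose in the hand and the move to the pre-insertion pose.

```bash
cat >> h.py <<'E'
O=np.array([555.3,123.5,0]);ga=-0.229
G=np.array([[np.cos(ga),np.sin(ga),0],[-np.sin(ga),np.cos(ga),0],[0,0,1]])
def inhand(d):
    T,P=wcloud(d);s=d['state'];M=rot(s['orientation']);p=np.array(s['position']);c=d['pixels'].astype(int)
    red=(c[...,0]>110)&(c[...,1]<60)&(c[...,2]<60)&(abs(T[...,0])<20)&(T[...,1]<-50)&(T[...,1]>-100)&(T[...,2]<95)
    ys=T[red][:,1]; m=(T[...,2]<92)&(T[...,2]>68)&(abs(T[...,0])<18)&(T[...,1]<-40)&(T[...,1]>-128)
    q=T[m];a=np.polyfit(q[:,1],q[:,0],1);my=(np.percentile(ys,2)+np.percentile(ys,98))/2
    k=q[:,1]<my+60; kk=abs(q[:,1]-my)<7; b=np.polyfit(q[q[:,1]<my+20][:,1],q[q[:,1]<my+20][:,2],1)
    return my,a,b,np.percentile(ys,[2,98])
E
python3 - <<'E'
from h import *
d=pickle.load(open('w6.pkl','rb'));my,a,b,e=inhand(d);print('mark y',my,e,'yaw',a,'slope',b)
s=d['state'];M=rot(s['orientation']);p=np.array(s['position'])
mk=np.array([np.polyval(a,my),my,84]);mw=M@mk+p;dirw=M@np.array([-a[0],-1,0]);print('mark world',mw,'gauge',G@(mw-O),'dir ang',np.arctan2(dirw[1],dirw[0]),'target',np.pi/2+ga)
# pre-insertion: tip gy=-45 => mark gy=-100
dt=np.pi/2+ga-np.arctan2(dirw[1],dirw[0]);Rz=R.from_euler('z',dt).as_matrix()
tgt=O+G.T@np.array([0,-100,0]);tcp=tgt-(Rz@M@mk);print('turn units',np.degrees(dt)/60,'shift units',(tcp-p)[:2]/400, 'mm',tcp-p)
E
```

```text
mark y -75.86920859256986 [-82.32933287 -69.40908431] yaw [ 0.01307635 -0.92473896] slope [-0.10272422 67.55736355]
mark world [ 552.62933106 -219.21209997   48.66953628] gauge [  75.19598142 -334.37147055   48.66953628] dir ang 1.4606681099364227 target 1.3417963267948965
turn units -0.1135141912867304 shift units [-0.07225871  0.61695833] mm [-28.90348447 246.78333158 -48.66953628]
```

```bash
python3 -m handwheel '[[1,-0.009,0.077,0.0075,0,0,-0.014],[1,-0.009,0.077,0,0,0,-0.014],[1,-0.009,0.077,0,0,0,-0.014],[1,-0.009,0.077,0,0,0,-0.014],[1,-0.009,0.077,0,0,0,-0.014],[1,-0.009,0.077,0,0,0,-0.014],[1,-0.009,0.077,0,0,0,-0.014],[1,-0.009,0.077,0,0,0,-0.014],[1,0,0,0,0,0,0],[1,0,0,0,0,0,0]]'; python3 - <<'E'
from h import *
d=snap('wrist','w7');s=d['state'];T,P=wcloud(d);M=rot(s['orientation']);p=np.array(s['position'])
my,a,b,e=inhand(d);print(p,'mark y',my,'yaw',a,'slope',b,'tilt',M[:,2])
mk=np.array([np.polyval(a,my),my,84]);mw=M@mk+p;dirw=M@np.array([-a[0],-1,0]);print('mark gauge',G@(mw-O),'ang err',np.arctan2(dirw[1],dirw[0])-np.pi/2-ga)
Q=(P-O)@G.T
for n,lo,hi in(('base',10,22),('head',115,128)):
    m=(Q[...,2]>lo)&(Q[...,2]<hi)&(abs(Q[...,0])<130)&(abs(Q[...,1])<80)
    if m.sum()>50: q=Q[m];print(n,m.sum(),np.median(q[:,2]),np.percentile(q,[1,99],0).round(1).tolist(),cv2.minAreaRect(q[:,:2].astype(np.float32)))
E
```

```text
time: 13.22
position: [514.4, -47.5, 132.2]
orientation: [0.0, 0.993, -0.12, -0.0]
ft_force: [-0.6, -0.2, -1.0]
opening: 18.5
[514.40096355 -47.46230044 132.19361595] mark y -75.75325087994099 yaw [ 0.01240007 -1.02363397] slope [-0.10210737 67.61784184] tilt [-4.92662945e-04 -8.14184495e-05 -9.99999875e-01]
mark gauge [  -2.20192524 -100.02933935   48.17967088] ang err 0.0015491413117697805
base 8839 16.031948106967263 [[-103.0, -55.9, 11.3], [42.1, -29.7, 19.4]] ((-30.878726959228516, -42.75875473022461), (29.67762565612793, 150.623779296875), 88.85640716552734)
```

View pics/w7.png

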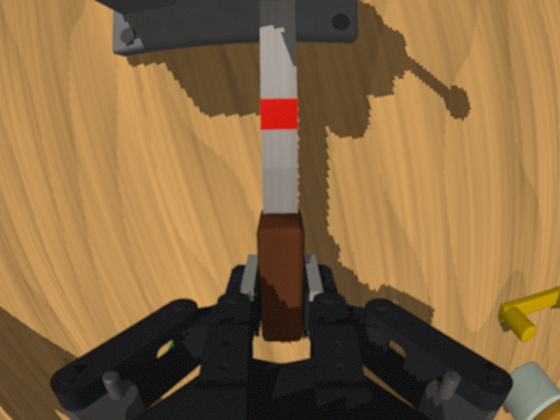

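The tip is just short of the gauge, square and about 2 mm off laterally, with its underside about 3 mm low. I'll correct both and advance carefully.

```bash
python3 -m handwheel '[[1,0.005,-0.001,0.008,0,0,0],[1,0,0,0,0,0,0],[1,0.0045,0.0195,0,0,0,0],[1,0.0045,0.0195,0,0,0,0],[1,0.0045,0.0195,0,0,0,0],[1,0,0,0,0,0,0]]' 100; python3 -c "
from station import ctrl;s=ctrl.sense();print(s['position'],s['ft_force'],s['moment'])"
```

```text
time: 14.02
position: [522.0, -23.4, 135.7]
orientation: [-0.0, 0.993, -0.119, 0.0]
ft_force: [-0.1, -0.3, -0.9]
opening: 17.7
[522.03495466 -23.41421135 135.69359764] [-0.09108066 -0.26737974 -0.85017449] [-0.06846275  0.02256283  0.00806659]
```

```bash
for i in 1 2; do python3 -m handwheel '[[1,0.0028,0.0122,0,0,0,0],[1,0.0028,0.0122,0,0,0,0],[1,0,0,0,0,0,0]]'; python3 -c "
from station import ctrl;s=ctrl.sense();print(s['position'],s['ft_force'],s['moment'])"; done
```

```text
time: 14.4
position: [524.2, -14.1, 135.7]
orientation: [-0.0, 0.993, -0.12, 0.0]
ft_force: [-0.8, 0.1, -1.0]
opening: 17.5
[524.20993063 -14.13302928 135.72699043] [-0.82525922  0.09784647 -0.98716563] [-0.04584005  0.04591856  0.01710929]
time: 14.78
position: [526.5, -4.3, 135.7]
orientation: [-0.0, 0.993, -0.12, 0.0]
ft_force: [0.8, 0.3, -0.8]
opening: 17.7
[526.48684956  -4.33690728 135.73149859] [ 0.77376069  0.31675378 -0.80559719] [-0.04679877  0.00824989  0.01077567]
```

```bash
for i in 1 2 3; do python3 -m handwheel '[[1,0.0028,0.0122,-0.0015,0,0,0],[1,0,0,0,0,0,0]]' >/dev/null; python3 -c "
from station import ctrl;s=ctrl.sense();print(s['time'],s['position'],s['ft_force'],s['moment'])"; done
```

```text
15.025 [5.27547331e+02 4.62953882e-01 1.35062063e+02] [ 0.11122202  0.23952182 -1.55028026] [-0.07471743 -0.02908781 -0.01074486]
15.275 [528.70340545   5.35532987 134.48930133] [-1.0835165   0.32274553 -1.19802323] [-0.04146072  0.00728298 -0.02674065]
15.525 [529.88756457  10.3041637  133.95297903] [-0.37655485  0.35094583 -1.68351256] [ 0.09919333 -0.03097718 -0.02498643]
```

```bash
for i in 1 2 3 4; do python3 -m handwheel '[[1,0.0028,0.0122,0,0,0,0],[1,0,0,0,0,0,0]]' >/dev/null; python3 -c "
from station import ctrl;s=ctrl.sense();print(s['time'],s['position'],s['ft_force'],s['moment'])"; done
```

```text
15.775 [531.03438108  15.17153644 133.9627484 ] [ 0.45875261  0.83790246 -0.07990309] [ 0.08643834 -0.03411986  0.00146929]
16.025 [531.99373211  19.86810038 133.94344594] [-0.28020248 -0.77070801  0.25939748] [-0.15689214  0.0692884   0.01078639]
16.275 [533.11809526  24.85047767 133.91117329] [-0.59768715 -1.31542597 -0.0952906 ] [-0.30539722  0.13296845 -0.02688715]
16.525 [534.26870806  29.73516148 133.92964621] [-0.9393519  -3.00806586 -0.90178464] [-0.22028243  0.1053417   0.02482329]
```

```bash
for i in 1 2; do python3 -m handwheel '[[1,0.0028,0.0122,0,0,0,0],[1,0,0,0,0,0,0]]' >/dev/null; python3 -c "
from station import ctrl;s=ctrl.sense();print(s['time'],s['position'],s['ft_force'],s['moment'])"; done
python3 - <<'E'
from h import *
from scipy.optimize import least_squares
d=snap('wrist','w8');s=d['state'];T,P=wcloud(d);M=rot(s['orientation']);p=np.array(s['position'])
c=d['pixels'].astype(int);red=(c[...,0]>90)&(c[...,1]<60)&(c[...,2]<60)
B=red&(abs(T[...,0])<20)&(T[...,1]<-50)&(T[...,1]>-100)&(T[...,2]<95)
print('band px',B.sum(),np.percentile(T[B],[2,50,98],0).round(1).tolist())
for lo in range(-75,-29,10):
    k=(abs(T[...,0])<14)&(T[...,2]<95)&(T[...,2]>60)&(T[...,1]>=lo)&(T[...,1]<lo+10)
    if k.sum()>5: print(lo+5,np.median(T[k],0).round(1))
mw=M@np.array([-2,-75.8,84])+p;print('mark (held fixed) gauge',G@(mw-O)-[0,-10,50])
Q=(P-O)@G.T
m=(abs(Q[...,2]-16)<5)&(abs(Q[...,0]+30)<100)&(abs(Q[...,1])<80);q=Q[m]
if len(q)>50: print('base',len(q),np.percentile(q,[1,99],0).round(1).tolist())
d=snap('top','t8');P=cloud(d);Q=(P-O)@G.T;c=d['pixels'].astype(int)
red=(c[...,0]>110)&(c[...,1]<60)&(c[...,2]<60)&(abs(Q[...,0])<120)&(abs(Q[...,1])<120);print('top red',red.sum(),np.median(Q[red],0) if red.any() else '')
d=snap('scene','s8');P=cloud(d);Q=(P-O)@G.T;c=d['pixels'].astype(int)
red=(c[...,0]>100)&(c[...,1]<60)&(c[...,2]<60)&(abs(Q[...,0])<120)&(abs(Q[...,1])<120);print('scene red',red.sum(),Q[red].round()[::3].tolist())
a=cv2.resize(cv2.imread('pics/s8.png')[165:285,260:400],None,fx=4,fy=4,interpolation=3)[:420]
cv2.imwrite('pics/c8.png',np.hstack([a[:,:400],cv2.imread('pics/w8.png')[:420,100:460]]))
E
```

```text
16.775 [535.34228959  34.51114234 133.91913245] [-0.2512171  -3.46987501  0.38275348] [-0.30178973  0.14475548  0.02746052]
17.025 [536.43397709  39.26963104 133.93541942] [-1.63606039 -2.78659422  1.13728683] [-0.45691777  0.10952513 -0.03428716]
band px 2847 [[-0.7, -76.8, -70.2], [-0.7, -76.8, -70.2], [-0.7, -76.8, -70.2]]
-50 [ -1.8 -50.   72.9]
-40 [ -1.4 -40.1  72.8]
-30 [ -1.4 -30.8  71.9]
mark (held fixed) gauge [-0.3942619  -0.49503348 -0.06342917]
base 3061 [[-42.9, -55.5, 13.9], [42.6, -38.1, 18.9]]
top red 0 
scene red 22 [[60.0, -4.0, 164.0], [64.0, -1.0, 166.0], [58.0, 4.0, 165.0], [61.0, 4.0, 163.0], [66.0, 1.0, 161.0], [62.0, 8.0, 163.0], [68.0, 6.0, 163.0], [62.0, 8.0, 156.0]]
```

View pics/c8.png

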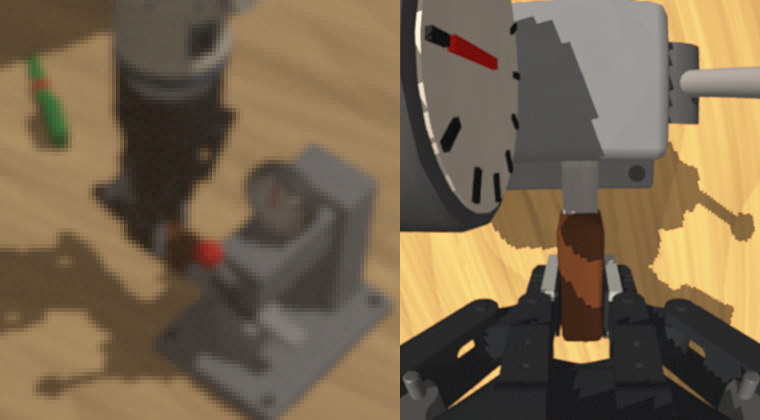

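The wrist view shows the blade straight under the head with the band just hidden at the foot's edge. The scene view shows the knob still up. Drag is about 3 N, so I'll let it settle and hand in.

```bash
python3 -m handwheel '[[1,0,0,0,0,0,0],[1,0,0,0,0,0,0],[1,0,0,0,0,0,0],[1,0,0,0,0,0,0]]' && python3 -c "
from station import ctrl;print(ctrl.job_done())"
```

```text
time: 17.68
position: [536.4, 39.3, 133.9]
orientation: [-0.0, 0.993, -0.12, -0.0]
ft_force: [-0.4, -1.8, 1.8]
opening: 17.7
the job is handed in; nothing more can be done
None
```

I raised the lever to its upper stop, took the larger steel blade by its walnut handle and slid it level into the gap. I handed the job in at about 17.7 s, still holding the blade at a 100 N grip setting. No verdict was returned.

**Lever:** the first pull left it unclear whether the lever had reached the stop (estimates 1.09 to 1.19 rad). I pinched it again and pulled until about 16 N of resistance. It then measured about 1.2 rad, and the last scene picture showed the knob still up.

**Blade position:** I worked this out from how the blade sat in the fingers and where the arm was. The red band came to within 1 mm of the gap mouth along the blade and sideways. It was square to the gauge to about 0.002 rad just before it went in. The band was hidden under the head at the end, so I could not see it directly.

**Force:** the drag began at the expected depth and peaked at about 3.5 N, well below 40 N. It read 1.8 N along the blade and 1.8 N vertically after settling. The foot's lift was not measured; I infer about 2.5 mm from the depth.

**Bystanders:** the arm never went near the jar, pick box or peg winder, but I did not measure their positions again at the end.

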